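# Set the dough sheeter's gap and hold it running at crawl

### The arm

A 7-joint arm with a two-finger parallel gripper is mounted at the origin on a cart in front of the work surface, level with it; the furniture and walls round the work are solid. World frame = base frame: x ahead of the robot, y to its left, z up, the work surface at z = 0. Lengths are in m, angles in rad, forces in N, time in s.
With the tool pointing down it reaches from about 0.4 to 0.875 m from the base axis. Payload 19.3 kg.
Tool frame: the origin (TCP) lies on the mounting face of the last link; the fingertips stand 173 mm ahead of it and the grasp point (between the pads) lies 155 mm ahead of it; z points along the fingers, y is the line along which they close (so a half turn about z gives the same grasp; the last joint's range is limited). The gripper opens to 85 mm and grips with 20 to 120 N. Pads are 22 mm wide; open, the fingers measure 114 mm over their backs; the gripper's body (76 mm by 85 mm) begins 54 mm behind the grasp point. The pads swing forward as they close: fully open they stand 13 mm farther back than shut.
Start: joints at [-1.311, 0.521, -0.036, 1.599, 0.021, 1.021, -0.113], TCP at [0.202, 0.591, 0.405] pointing down, gripper open.
Joint ranges: [-2.91, 2.91], [-0.3, 2.13], [-1.5, 1.42], [0.17, 2.43], [-1.26, 4.41], [0.16, 1.93], [-2.52, 2.52]. Speed limits (rad/s): [1.89, 1.89, 2.39, 2.39, 3.01, 3.01, 3.01].

### API

Orientations are given as [roll, pitch, yaw] about the fixed x, y, z axes, in that order (R = Rz(yaw) Ry(pitch) Rx(roll)).
In Python, from workcell import bot, vision gives the robot as it stands.
- The arm moves only by the shell command python3 -m creep 'ROWS' [FORCE]. ROWS is JSON, a list that holds one entry, the list of rows, each a list of 7 numbers: the opening, from -1 (shut) to 1 (fully open), then the shift along the tool's x, y, z in cm, then the turn, a rotation vector about the tool's x, y, z in rad. In form: [[[grip, tx, ty, tz, rx, ry, rz], ...]]. A call has 1 to 12 rows; each row shifts and turns the commanded pose from where the row before left it, along the tool's axes as they then stand; what a row does not reach is not made up. A row lasts 1/8 s, in which the tool goes at most 62.5 mm and 10.7 degrees, less where a joint would pass 70% of its speed; a pose out of reach is approached as far as the arm can. A call with a gripper value outside its range is refused whole. The fingers move at their own pace and stop on an object; FORCE is the grip in N (left out, the last holds). Time passes only in rows, so rows that do not move let the fingers close. It gives the time, the measured TCP pose, the force, the opening and the grip force at its end, in the units of the state.
- bot.observe(): the state, without advancing time (a new reading comes with each control period).
- vision.grab_frame(name): name is "scene" or "top"; returns a dict with "image" (400x640x3 uint8, blue, green, red), "depth" (400x640 float32, m along the optical axis (not along the pixel's ray), 0 where there is no reading), "fovy" (degrees; the focal length in pixels is half the picture's height over the tangent of half this angle, whatever the lens; pixels are square), "cx", "cy" (the principal point, pixels), "k1" (the pictures are not rectified: a ray, as slopes to the right and down, at radius r is drawn at 1 + k1 r^2 times it, then the intrinsics apply), "cam_to_world" (4x4, takes a point from camera to world coordinates). Camera axes: x right, y down, z forward; pixel columns grow to the right and rows downward; lengths in m; the calibration is good to about 2 mm. A picture is of the moment at which its call begins.
- bot.job_done(): hands the job in; it is judged then, once.
The state is a dict: "clock": time; "qpos": joint angles; "qd": joint speeds; "joint_efforts": joint torques, N m; "position": TCP position; "tool_rot": TCP orientation; "force": force on the tool from outside, world axes, zero at the start; "moment": the same for the moment, N m; "grip_width": finger opening in m; "finger_force": force on a finger pad.
Only numpy, scipy, OpenCV 4.12 (cv2) and the standard library are available. Lean on these libraries where they do the work, as an engineer would, in place of code of your own. Each camera call takes 0.05 s, during which the arm holds its last target. There are 200 camera calls.

### The job

Get the dough sheeter crawling for the first sheet: turn the wheel on top of it, regrasping as needed, until its yellow pointer lines up with the red marker, without shifting the marker. Only then press the spring-loaded orange run paddle down with the fingertips until its white index stands in the green band, never down into the red, and finish the program still holding it there. Leave everything else where it is.

Things in the scene. Friction and masses are not known exactly. Their poses are not given: they have to be found in the camera images.
- sheeter: Bench dough sheeter, fixed: white cheeks, 160 deep x 240 wide over all, steel rollers between them, a white bridge on top carrying a round black dial (172 mm across, top 163 mm above the work surface) and the wheel. Origin: centre of the underside, right below the wheel's axis; x to its back, y to its left, z up.
- gap_wheel (a joint): Angle of the wheel, rad, 0 to 5.6 (hard stops), growing clockwise seen from above; 0 = pointer to the sheeter's back (+x of sheeter). Light friction (0.07 N m), stays where it is left. Turning it also moves the upper roller between the cheeks.
- gap_marker (a joint): Angle of the red marker on the dial, counted as the wheel's: pointer and marker line up when the two joints read the same. It is stiff; not to be moved.
- wheel_grip (a point): Grip point on the wheel's upright axis, 199 mm above the work surface, in the upright fin on the wheel: 60 long, 14 thick, 34 tall, top at 212 mm, foot at 178 mm on the flat wheel (113 mm across). Site x runs along the fin to the yellow pointer, y across its thickness, z up. Yellow stripe on top of the pointer's half of the fin. Nothing else stands above the wheel.
- wheel_pointer (a point): Tip of the yellow pointer, at 62 mm from the wheel's axis, just past the rim.
- marker_tip (a point): The same point for the red marker: 62 mm from the axis, at the inner end of the red tab (9 mm wide, 20 mm long, top 174 mm above the work surface). Lined up, pointer tip and this point coincide.
- run_box: Run control, fixed, left or right of the sheeter: grey box 150x80 mm, 24 mm high, with the paddle and, 32 mm to the +y side of the pad's middle, a scale post 88 mm high, banded white (top, paddle up), green, yellow, red (bottom). Two hinge ears 71 mm high at the far end. Origin: centre of the underside; x from the pad to the paddle's hinge, y left, z up.
- run_paddle (a joint): How far the paddle is pressed, rad: 0 = up at rest (0.2 rad nose up), 0.40 = bottom stop. Hinge 58 mm above the work surface, 47 mm from the box's middle along +x; pad centre 90 mm from the hinge, so it travels 90 mm per rad, nearly straight down. Green band 0.15 to 0.27, red from 0.34. Spring at the pad: 3.5 N at rest, 7 N in the green, 11 N at the bottom; springs back when let go.
- paddle_pad (a point): Middle of the top face of the orange pad (36 mm along the paddle, 44 across) at its free end: about 81 mm above the work surface at rest, 62 mm mid-green (joint 0.21), 45 mm at the bottom stop. Moves with the paddle.
- jam_jar: Bystander, loose: clear jar of red jam, 66 mm across, 85 tall. Origin: centre of the underside.
- tin: Bystander, loose: low round tin, 87 mm across, 40 tall. Origin: centre of the underside.
- salt_box: Bystander, loose: small white square box, 43x43x74 mm. Origin: centre of the underside.
- butter: Bystander, loose: pack of butter in a wrapper, 73x102x37 mm. Origin: centre of the underside.
- timer: Bystander, loose: round kitchen timer, red dome on white foot, 66 mm across, 70 tall. Origin: centre of the underside.

How it is judged:
By the outcome, as a careful person would: the job done as asked, in the order asked, and still so for the second after the job is handed in, while the arm keeps its last pose, push and grip.
It also fails if it takes over 67 s, if anything falls off the work surface, if the arm or the gripper's body presses on something with over 40 N, if the wrist force passes 120 N, or if a joint passes its speed limit or range.

## Working session

There is one attempt and no reset: what is moved stays moved. The work goes in short steps, Python scripts to look and compute and a shell command to move; the robot and the scene stay as the last step left them, time stands still between calls to the robot, and variables do not carry over. Pictures are saved under pics/ and viewed, at most 10 in all, crops included, and the job is handed in when it is done.

```bash
mkdir -p pics; cat > h.py <<'E'
import numpy as np, cv2
from workcell import bot, vision
def grab(n):
    f=vision.grab_frame(n); im=f["image"]; h,w=im.shape[:2]
    fl=h/2/np.tan(np.radians(f["fovy"])/2)
    K=np.array([[fl,0,f["cx"]],[0,fl,f["cy"]],[0,0,1]])
    D=np.array([f["k1"],0,0,0,0.])
    u,v=np.meshgrid(np.arange(w),np.arange(h))
    p=cv2.undistortPoints(np.stack([u,v],-1).reshape(-1,1,2).astype(float),K,D).reshape(h,w,2)
    d=f["depth"]; c=np.dstack([p*d[...,None],d,np.ones_like(d)])
    W=(c@np.array(f["cam_to_world"]).T)[...,:3]; W[d==0]=np.nan
    return f,im,W,p
E
python3 - <<'E'
from h import *
for n in("scene","top"):
    f,im,W,p=grab(n); cv2.imwrite(f"pics/{n}0.png",im); np.save(f"pics/{n}W.npy",W)
    print(n,f["fovy"],f["k1"],np.round(f["cam_to_world"],3).tolist())
s=bot.observe();print({k:np.round(s[k],3).tolist() for k in s})
E
```

```text
scene 53.03519427352302 -0.08000652793343489 [[0.527, -0.541, 0.656, -0.253], [-0.85, -0.339, 0.403, -0.53], [0.004, -0.77, -0.638, 0.951], [0.0, 0.0, 0.0, 1.0]]
top 49.441541933038756 -0.06903908166508782 [[0.427, -0.71, 0.56, -0.249], [-0.904, -0.338, 0.262, -0.408], [0.004, -0.618, -0.786, 1.304], [0.0, 0.0, 0.0, 1.0]]
{'clock': 0.1, 'qpos': [-1.311, 0.522, -0.036, 1.6, 0.021, 1.021, -0.113], 'qd': [0.001, -0.003, -0.001, -0.0, -0.001, 0.001, -0.001], 'joint_efforts': [0.003, -92.848, 1.984, -37.053, 0.018, 0.005, -0.0], 'position': [0.202, 0.591, 0.404], 'tool_rot': [-3.141, 0.0, 2.812], 'force': [-0.082, 0.849, -0.165], 'moment': [0.02, -0.037, 0.033], 'finger_force': 0.0, 'grip_width': 0.086}
```

View pics/top0.png

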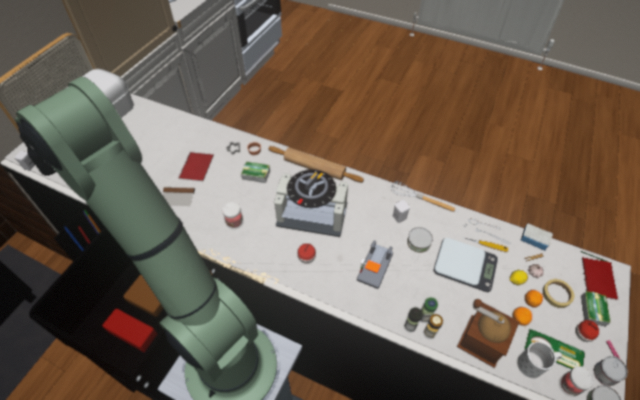

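View pics/scene0.png

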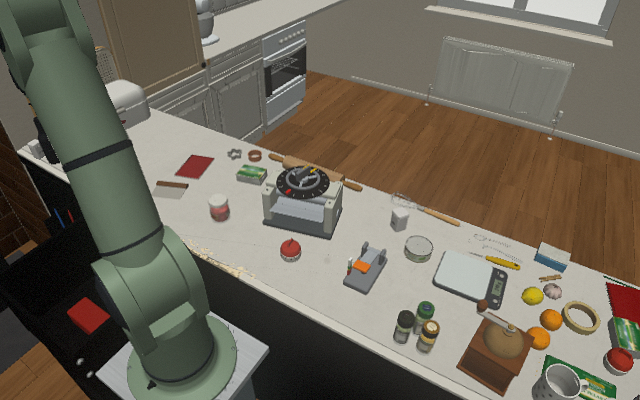

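The top view shows the sheeter at about (312,195) with its dial at (311,187), and the run box at (375,263) with the orange pad at (372,267). The timer is at (306,252), the jar at (233,213), the butter at (256,171), the salt box at (401,210) and the tin at (420,238). The scene view agrees, with the dial at (303,182). Next I'll render orthographic views.

```bash
cat >> h.py <<'E'
def ortho(f,z,c,half,N=380):
    """plane z resampled as map: +x up, +y left"""
    im=f["image"];h=im.shape[0];fl=h/2/np.tan(np.radians(f["fovy"])/2)
    K=np.array([[fl,0,f["cx"]],[0,fl,f["cy"]],[0,0,1]]);D=np.array([f["k1"],0,0,0,0.])
    t=np.linspace(half,-half,N); X,Y=np.meshgrid(c[0]+t,c[1]+t,indexing="ij")
    P=np.stack([X,Y,np.full_like(X,z)],-1).reshape(-1,3)
    T=np.linalg.inv(np.array(f["cam_to_world"]))
    uv,_=cv2.projectPoints(P@T[:3,:3].T+T[:3,3],np.zeros(3),np.zeros(3),K,D)
    uv=uv.reshape(N,N,2).astype(np.float32)
    return cv2.remap(im,uv[...,0],uv[...,1],cv2.INTER_CUBIC)
E
python3 - <<'E'
from h import *
out=[]
for n in("scene","top"):
    f,im,W,p=grab(n)
    hsv=cv2.cvtColor(im,cv2.COLOR_BGR2HSV).astype(int);H,S,V=hsv[...,0],hsv[...,1],hsv[...,2]
    z=W[...,2]; near=(W[...,0]>.3)&(W[...,0]<1.0)&(abs(W[...,1])<.8)
    def rep(nm,m):
        m=m&near
        q=W[m]; print(n,nm,m.sum(),np.round(np.median(q,0),4),np.round(q.min(0),3),np.round(q.max(0),3)) if m.sum() else print(n,nm,0)
    rep("dial",(V<60)&(z>.155)&(z<.17))
    rep("fin",(z>.2)&(z<.218)&(W[...,1]<.35))
    rep("yellow",(abs(H-27)<7)&(S>120)&(z>.15)&(z<.22))
    rep("red",((H<6)|(H>174))&(S>140)&(z>.15)&(z<.2))
    rep("orange",(abs(H-10)<6)&(S>150)&(z>.05)&(z<.1)&(W[...,1]>-.3))
    rep("post/ears",(z>.066)&(z<.1)&(W[...,1]<-.0)&(W[...,1]>-.2)&(W[...,0]<.7))
    rep("tops15-30box",(z>.018)&(z<.03)&(W[...,1]<.1)&(W[...,1]>-.2)&(W[...,0]<.7))
    m=(V<60)&(z>.155)&(z<.17)&near; q=W[m]; c=(np.percentile(q,1,0)+np.percentile(q,99,0))/2
    print("dialc",c)
    out.append(np.hstack([ortho(f,zz,c,.1) for zz in(.174,.205)]))
cv2.imwrite("pics/o1.png",cv2.resize(np.vstack(out),(600,600)))
E
```

```text
scene dial 717 [0.5756 0.002  0.1641] [ 0.515 -0.06   0.158] [0.68  0.106 0.17 ]
scene fin 101 [0.5923 0.0214 0.2098] [ 0.395 -0.595  0.2  ] [0.631 0.036 0.217]
scene yellow 29 [0.6379 0.0182 0.181 ] [ 0.386 -0.663  0.164] [0.675 0.03  0.216]
scene red 20 [0.5198 0.0285 0.1726] [0.513 0.025 0.165] [0.531 0.033 0.176]
scene orange 139 [ 0.4461 -0.2663  0.0812] [ 0.431 -0.287  0.074] [ 0.469 -0.246  0.088]
scene post/ears 461 [ 0.5673 -0.0429  0.0761] [ 0.42  -0.105  0.066] [ 0.689 -0.     0.1  ]
scene tops15-30box 790 [ 0.5473 -0.0051  0.0229] [ 0.401 -0.11   0.018] [0.698 0.1   0.03 ]
dialc [0.59494391 0.02238348 0.16377249]
top dial 462 [0.5847 0.0006 0.1648] [ 0.522 -0.053  0.156] [0.678 0.106 0.17 ]
top fin 102 [0.5898 0.0224 0.2093] [ 0.395 -0.593  0.2  ] [0.631 0.035 0.218]
top yellow 24 [0.6456 0.0204 0.1834] [0.612 0.015 0.161] [0.671 0.026 0.216]
top red 20 [0.5279 0.0305 0.1723] [0.518 0.027 0.162] [0.543 0.036 0.179]
top orange 106 [ 0.4517 -0.2649  0.083 ] [ 0.436 -0.285  0.074] [ 0.472 -0.245  0.089]
top post/ears 407 [ 0.5661 -0.0404  0.0757] [ 0.423 -0.104  0.066] [ 0.676 -0.     0.099]
top tops15-30box 544 [ 0.5424 -0.0039  0.0233] [ 0.402 -0.108  0.018] [0.691 0.1   0.03 ]
dialc [0.60046798 0.02421819 0.16448033]
```

View pics/o1.png

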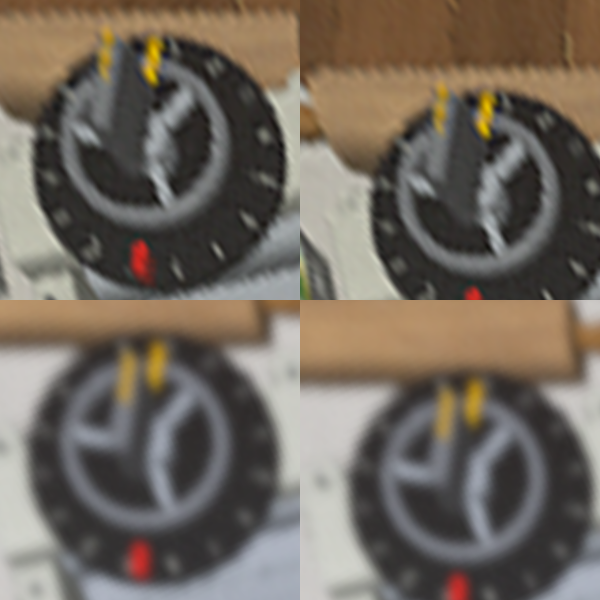

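The orthographic tiles are 1.5 px/mm, with +x up and +y left. The pointer, two yellow bits around (155,55) in the z=0.174 tile, points roughly to +x. The red marker at (141,262) points to −x, so the turn is about 180° clockwise. Now I'll measure this precisely.

```bash
cat >> h.py <<'E'
from scipy.optimize import minimize
def fit(f,verbose=True):
    """axis from bright rim annulus, red & yellow centroids on plane z=.174, yellow stripe z=.212"""
    c0=np.array([.597,.023]);half=.1;N=400
    px=lambda i,j:np.array([c0[0]+half-2*half*i/(N-1),c0[1]+half-2*half*j/(N-1)])
    def cen(z,lo,hi,c=None,rr=None,secondary=None):
        o=cv2.cvtColor(ortho(f,z,c0,half,N),cv2.COLOR_BGR2HSV).astype(int)
        H=o[...,0]
        m=((H>=lo)&(H<=hi) if lo<hi else (H>=lo)|(H<=hi))&(o[...,1]>130)&(o[...,2]>90)
        i,j=np.nonzero(m); P=px(i,j).T
        r=np.hypot(*(P-c).T); P=P[(r>rr[0])&(r<rr[1])]
        return P
    a=np.linspace(0,2*np.pi,180,endpoint=False)
    def ax(z,r_in,r_out,x0):
        g=cv2.GaussianBlur(cv2.cvtColor(ortho(f,z,c0,half,N),cv2.COLOR_BGR2GRAY).astype(np.float32),(0,0),2)
        def cost(c):
            s=0
            for r,w in((r_in,1),(r_out,-1)):
                i=(half-(c[0]+r*np.cos(a)-c0[0]))*(N-1)/2/half; j=(half-(c[1]+r*np.sin(a)-c0[1]))*(N-1)/2/half
                s=s+w*cv2.remap(g,j.astype(np.float32),i.astype(np.float32),1).ravel()
            return -np.median(s)-np.mean(s)
        return minimize(cost,x0,method="Nelder-Mead",options=dict(initial_simplex=np.array([x0,x0+[.006,0],x0+[0,.006]]),xatol=1e-5)).x
    c=ax(.178,.0525,.0605,c0)
    return c,cen
E
python3 - <<'E'
from h import *
for n in("scene","top"):
    f=vision.grab_frame(n); c,cen=fit(f); print(n,"axis",c.round(4))
    for nm,z,lo,hi,rr in(("marker",.174,174,6,(.055,.09)),("pointer",.176,20,34,(.045,.085)),("stripe",.212,20,34,(.0,.04))):
        P=cen(z,lo,hi,c,rr)
        if len(P): d=P.mean(0)-c; print(nm,len(P),d.round(4),"cw angle deg",np.degrees(-np.arctan2(d[1],d[0])).round(1),np.hypot(*d).round(4))
    _,im,W,p=grab(n)
    hsv=cv2.cvtColor(im,cv2.COLOR_BGR2HSV).astype(int)
    m=(abs(hsv[...,0]-10)<=6)&(hsv[...,1]>150)&(abs(W[...,2]-.08)<.012)&(abs(W[...,1]+.266)<.06)&(abs(W[...,0]-.45)<.05)
    r=cv2.minAreaRect((W[m][:,:2]*1000).astype(np.float32)); print("pad",m.sum(),W[m].mean(0).round(4),r)
    b=(W[...,2]>.019)&(W[...,2]<.029)&(abs(W[...,1]+.27)<.12)&(abs(W[...,0]-.5)<.13); print("box",cv2.minAreaRect((W[b][:,:2]*1000).astype(np.float32)))
    b=(W[...,2]>.062)&(W[...,2]<.095)&~m&(abs(W[...,1]+.27)<.12)&(abs(W[...,0]-.5)<.13)
    print("tall",W[b][W[b][:,2].argsort()].round(3)[::max(1,b.sum()//14)].tolist())
E
```

```text
scene axis [0.5968 0.0231]
marker 1205 [-0.0758  0.0054] cw angle deg -176.0 0.076
pointer 1811 [0.06   0.0087] cw angle deg -8.2 0.0606
stripe 1654 [ 0.0155 -0.0169] cw angle deg 47.6 0.0229
pad 141 [ 0.4476 -0.2667  0.0812] ((449.83258056640625, -266.2198181152344), (35.656898498535156, 42.31972885131836), 0.9837033748626709)
box ((527.1588134765625, -286.5975341796875), (116.43515014648438, 245.51690673828125), 66.31391906738281)
tall [[0.52, -0.282, 0.062], [0.517, -0.279, 0.063], [0.532, -0.282, 0.064], [0.541, -0.268, 0.065], [0.51, -0.279, 0.066], [0.453, -0.233, 0.067], [0.538, -0.26, 0.068], [0.483, -0.276, 0.069], [0.49, -0.253, 0.07], [0.477, -0.256, 0.071], [0.552, -0.236, 0.072], [0.486, -0.252, 0.073], [0.474, -0.273, 0.075], [0.445, -0.233, 0.08], [0.45, -0.23, 0.09]]
top axis [0.6014 0.0256]
marker 1272 [-0.0743  0.0046] cw angle deg -176.5 0.0744
pointer 1416 [ 0.0558 -0.0014] cw angle deg 1.5 0.0559
stripe 1407 [ 0.0222 -0.0138] cw angle deg 31.9 0.0261
pad 108 [ 0.452  -0.2651  0.0828] ((454.0320129394531, -265.2586364746094), (35.305259704589844, 40.0152587890625), 0.3297320604324341)
box ((531.677001953125, -284.03009033203125), (123.65057373046875, 247.71434020996094), 66.6542739868164)
tall [[0.531, -0.271, 0.062], [0.534, -0.27, 0.064], [0.537, -0.286, 0.065], [0.528, -0.296, 0.066], [0.536, -0.297, 0.067], [0.528, -0.289, 0.068], [0.485, -0.28, 0.069], [0.497, -0.262, 0.069], [0.481, -0.247, 0.071], [0.477, -0.276, 0.071], [0.53, -0.238, 0.073], [0.484, -0.277, 0.074], [0.479, -0.251, 0.076], [0.437, -0.246, 0.08], [0.458, -0.244, 0.085]]
```

```bash
python3 - <<'E'
from h import *
for n in("scene","top"):
    f=vision.grab_frame(n); c,_=fit(f)
    for z in(.176,.212):
        o=cv2.cvtColor(ortho(f,z,c,.1,400),cv2.COLOR_BGR2HSV).astype(int)
        m=((o[...,0]>19)&(o[...,0]<35)&(o[...,1]>150)&(o[...,2]>110)).astype(np.uint8)
        k,l,st,ce=cv2.connectedComponentsWithStats(m)
        for q in range(1,k):
            if st[q][4]>100:
                d=np.array([200-ce[q][1],200-ce[q][0]])*.2/399
                if np.hypot(*d)<.09: print(n,z,st[q][4],(d*1000).round(1),"cw",np.degrees(-np.arctan2(d[1],d[0])).round(1))
s=bot.observe();c=np.array([.599,.0243]);d=np.r_[c,.420]-s["position"]
from scipy.spatial.transform import Rotation as R
print("tool shift",R.from_euler("xyz",s["tool_rot"]).inv().apply(d)*100)
E
```

```text
scene 0.176 253 [70.8 25.9] cw -20.1
scene 0.176 1042 [56.4 -4.2] cw 4.3
scene 0.176 291 [56.1 28.1] cw -26.6
scene 0.212 232 [28. -1.] cw 2.0
scene 0.212 956 [ 14.3 -29.7] cw 64.3
scene 0.212 264 [13.9  1.1] cw -4.5
top 0.176 998 [55.  -6.1] cw 6.3
top 0.212 934 [ 26.1 -19.7] cw 37.0
tool shift [-55.88624142 -40.79492399  -1.53122223]
```

Pointer and fin are at about 6° clockwise from +x. I'm moving over the wheel now.

```bash
python3 -m creep '[[[1,-4.7,-3.4,-0.1,0,0,0],[1,-4.7,-3.4,-0.1,0,0,0],[1,-4.7,-3.4,-0.1,0,0,0],[1,-4.7,-3.4,-0.1,0,0,0],[1,-4.7,-3.4,-0.1,0,0,0],[1,-4.7,-3.4,-0.1,0,0,0],[1,-4.7,-3.4,-0.1,0,0,0],[1,-4.7,-3.4,-0.1,0,0,0],[1,-4.7,-3.4,-0.1,0,0,0],[1,-4.7,-3.4,-0.1,0,0,0],[1,-4.7,-3.4,-0.1,0,0,0],[1,-4.2,-3.4,-0.1,0,0,0]]]'
cat >> h.py <<'E'
from scipy.spatial.transform import Rotation as R
def rel(p,yaw=None):
    s=bot.observe();A=R.from_euler("xyz",s["tool_rot"])
    print("pos",np.round(s["position"],4),"rpy",np.round(s["tool_rot"],3),"q",np.round(s["qpos"],2),"F",np.round(s["force"],1),"M",np.round(s["moment"],2),"w",round(float(s["grip_width"]),4),"t",s["clock"])
    print("shift cm",(A.inv().apply(np.array(p)-s["position"])*100).round(2), "rotvec",None if yaw is None else (A.inv()*R.from_euler("xyz",[np.pi,0,yaw])).as_rotvec().round(3))
E
python3 -c "from h import *; rel([.599,.0243,.38],3.03)"
```

```text
clock: 2.0
position: [0.6001, 0.0225, 0.4168]
tool_rot: [3.141, 0.0, 2.812]
force: [-0.1, 1.5, 0.5]
grip_width: 0.0853
finger_force: 0.0
pos [0.6001 0.0225 0.4168] rpy [3.141 0.    2.812] q [-0.24  0.47  0.15  1.66 -0.08  1.01  1.18] F [-0.1  1.5  0.5] M [ 0.05 -0.08 -0.  ] w 0.0853 t 2.0
shift cm [0.16 0.14 3.68] rotvec [ 0.     0.    -0.218]
```

```bash
python3 -m creep '[[[0.2,0.1,0.1,1,0,0,-0.11],[0.1,0,0.1,1,0,0,-0.11],[0,0,0,1.5,0,0,0],[0,0,0,1.5,0,0,0],[0,0,0,1,0,0,0],[0,0,0,0,0,0,0]]]' 
python3 - <<'E'
from h import *
rel([.599,.0243,.357],3.03)
for n in("scene",):
    f=vision.grab_frame(n); cv2.imwrite("pics/g1.png",cv2.resize(f["image"][120:250,210:400],None,fx=4,fy=4,interpolation=2))
E
```

```text
clock: 2.75
position: [0.5986, 0.0266, 0.3559]
tool_rot: [-3.141, -0.001, 3.031]
force: [-0.2, 0.1, 0.4]
grip_width: 0.0427
finger_force: 0.0
pos [0.5986 0.0266 0.3559] rpy [-3.141e+00 -1.000e-03  3.031e+00] q [-0.2   0.54  0.09  1.72 -0.06  0.89  1.37] F [-0.2  0.1  0.4] M [-0.04  0.02  0.02] w 0.0427 t 2.75
shift cm [-0.06 -0.22 -0.11] rotvec [-0.    -0.001  0.001]
```

View pics/g1.png

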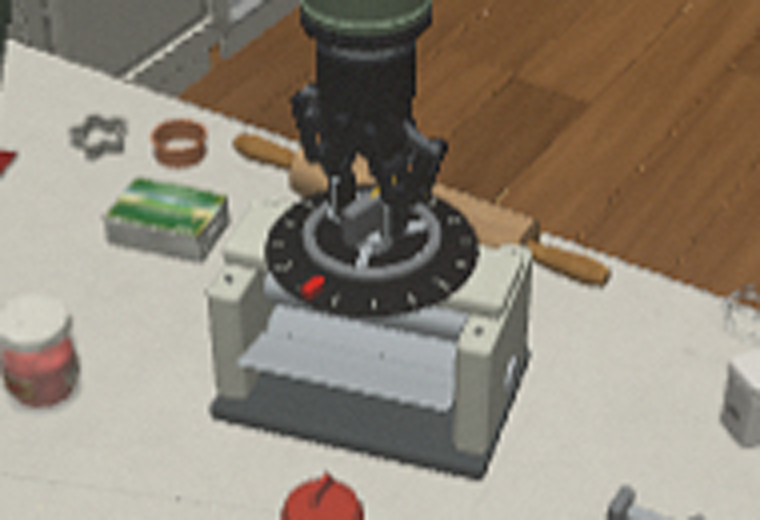

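The crop shows the fingers straddling the fin at about (365,220), with the red marker at (313,287). I'll re-centre and close.

```bash
python3 -m creep '[[[0,0,-0.2,0,0,0,0],[-0.3,0,0,-0.1,0,0,0],[-0.8,0,0,0,0,0,0],[-1,0,0,0,0,0,0],[-1,0,0,0,0,0,0],[-1,0,0,0,0,0,0],[-1,0,0,0,0,0,0]]]' 30
python3 -c "from h import *; rel([.599,.0243,.357],3.03)"
```

```text
clock: 3.68
position: [0.5985, 0.0255, 0.3583]
tool_rot: [3.14, 0.0, 3.033]
force: [-3.2, 6.0, 6.8]
grip_width: 0.013
finger_force: 32.4
pos [0.5985 0.0255 0.3583] rpy [3.14  0.    3.033] q [-0.2   0.53  0.09  1.72 -0.06  0.89  1.37] F [-3.2  6.   6.8] M [1.12 0.66 0.02] w 0.013 t 3.675
shift cm [-0.06 -0.11  0.13] rotvec [0.001 0.    0.003]
```

```bash
python3 -m creep '[[[-1,0,0.1,0,0,0,0.05],[-1,0,0,0,0,0,0.13],[-1,0,0,0,0,0,0.13],[-1,0,0,0,0,0,0.13],[-1,0,0,0,0,0,0.13],[-1,0,0,0,0,0,0.13],[-1,0,0,0,0,0,0.1],[-1,0,0,0,0,0,0]]]' 
python3 -c "from h import *; rel([.599,.0255,.357],3.033-1.57)"
```

```text
clock: 4.68
position: [0.5994, 0.0278, 0.3583]
tool_rot: [3.138, -0.0, 2.232]
force: [7.1, 12.6, 0.7]
grip_width: 0.0132
finger_force: 31.5
pos [0.5994 0.0278 0.3583] rpy [ 3.138 -0.     2.232] q [-0.35  0.55  0.29  1.73 -0.2   0.89  0.69] F [ 7.1 12.6  0.7] M [ 2.48 -1.33 -0.  ] w 0.0132 t 4.675
shift cm [-0.16 -0.18  0.13] rotvec [ 0.004 -0.002  0.769]
```

```bash
python3 -m creep '[[[-1,0.05,0.1,0,0,0,0],[-1,0.05,0.1,0,0,0,0],[-1,0,0,0,0,0,0]]]' 
python3 -c "from h import *; rel([.599,.0255,.357],3.033-1.57)"
```

```text
clock: 5.05
position: [0.5998, 0.0282, 0.3583]
tool_rot: [3.14, -0.0, 2.233]
force: [-0.1, 4.5, 5.4]
grip_width: 0.0134
finger_force: 32.3
pos [0.5998 0.0282 0.3583] rpy [ 3.14  -0.     2.233] q [-0.35  0.55  0.29  1.73 -0.2   0.89  0.69] F [-0.1  4.5  5.4] M [ 0.78  0.14 -0.  ] w 0.0134 t 5.05
shift cm [-0.17 -0.23  0.13] rotvec [ 0.001 -0.001  0.77 ]
```

```bash
python3 -m creep '[[[-1,0.05,0.05,0,0,0,0.07],[-1,0,0,0,0,0,0.13],[-1,0,0,0,0,0,0.13],[-1,0,0,0,0,0,0.13],[-1,0,0,0,0,0,0.13],[-1,0,0,0,0,0,0.13],[-1,0,0,0,0,0,0.08],[-1,0,0,0,0,0,0]]]' 
python3 -c "from h import *; rel([.5998,.0282,.357],1.46)"
```

```text
clock: 6.05
position: [0.6016, 0.0292, 0.3584]
tool_rot: [3.135, -0.001, 1.432]
force: [21.3, 3.2, -9.4]
grip_width: 0.0134
finger_force: 30.2
pos [0.6016 0.0292 0.3584] rpy [ 3.135e+00 -1.000e-03  1.432e+00] q [-0.49  0.59  0.51  1.73 -0.35  0.91  0.03] F [21.3  3.2 -9.4] M [ 0.6  -4.28 -0.01] w 0.0134 t 6.05
shift cm [-0.12 -0.17  0.14] rotvec [ 0.007 -0.001 -0.028]
```

```bash
python3 -m creep '[[[-1,0,0.2,0,0,0,0],[-1,0,0.15,0,0,0,0],[-1,0,0,0,0,0,0]]]' 
python3 -c "from h import *; rel([.602,.028,.357],0.66)"
```

```text
clock: 6.42
position: [0.603, 0.0288, 0.3583]
tool_rot: [-3.141, -0.002, 1.433]
force: [-6.2, 8.1, 10.7]
grip_width: 0.0136
finger_force: 33.4
pos [0.603  0.0288 0.3583] rpy [-3.141e+00 -2.000e-03  1.433e+00] q [-0.49  0.59  0.51  1.72 -0.35  0.92  0.03] F [-6.2  8.1 10.7] M [1.29 1.39 0.  ] w 0.0136 t 6.425
shift cm [-0.09 -0.09  0.13] rotvec [-0.002 -0.001  0.773]
```

```bash
python3 -m creep '[[[-1,0.1,-0.08,0,0,0,0.07],[-1,0,0,0,0,0,0.13],[-1,0,0,0,0,0,0.13],[-1,0,0,0,0,0,0.13],[-1,0,0,0,0,0,0.13],[-1,0,0,0,0,0,0.13],[-1,0,0,0,0,0,0.08],[-1,0,0,0,0,0,0]]]' 
python3 -c "from h import *; rel([.602,.028,.357],0.66)"
```

```text
clock: 7.42
position: [0.6042, 0.0281, 0.3584]
tool_rot: [3.136, -0.004, 0.63]
force: [21.6, -7.3, -9.9]
grip_width: 0.0137
finger_force: 30.4
pos [0.6042 0.0281 0.3584] rpy [ 3.136 -0.004  0.63 ] q [-0.62  0.66  0.72  1.73 -0.52  0.95 -0.63] F [21.6 -7.3 -9.9] M [-1.41 -4.12  0.02] w 0.0137 t 7.425
shift cm [-0.19 -0.12  0.14] rotvec [ 0.006 -0.004 -0.03 ]
```

```bash
python3 -m creep '[[[-1,0.08,0.15,0,0,0,0],[-1,0.07,0.1,0,0,0,0.07],[-1,0,0,0,0,0,0.12],[-1,0,0,0,0,0,0.12],[-1,0,0,0,0,0,0.12],[-1,0,0.1,0,0,0,0.07],[-1,0,0.1,0,0,0,0],[-1,0,0,0,0,0,0]]]' 
python3 - <<'E'
from h import *
rel([.603,.028,.357],-.065)
for n in("scene","top"):
    f=vision.grab_frame(n); c,cen=fit(f); print(n,"axis",c.round(4))
    for nm,z,lo,hi,rr in(("marker",.174,174,6,(.055,.09)),("pointer",.176,20,34,(.03,.085))):
        P=cen(z,lo,hi,c,rr)
        if len(P): d=P.mean(0)-c; print(nm,len(P),d.round(4),"cw",np.degrees(-np.arctan2(d[1],d[0])).round(1))
    if n=="scene": A=ortho(f,.175,[.56,.028],.05,390)
    else: A=np.hstack([A,ortho(f,.175,[.56,.028],.05,390)])
cv2.imwrite("pics/p1.png",A)
E
```

```text
clock: 8.43
position: [0.6059, 0.0258, 0.3583]
tool_rot: [-3.141, -0.001, 0.132]
force: [1.7, 1.2, 5.9]
grip_width: 0.0135
finger_force: 32.7
pos [0.6059 0.0258 0.3583] rpy [-3.141e+00 -1.000e-03  1.320e-01] q [-0.68  0.71  0.85  1.73 -0.63  1.   -1.03] F [1.7 1.2 5.9] M [ 0.15 -0.18 -0.11] w 0.0135 t 8.425
shift cm [-0.26 -0.25  0.13] rotvec [-0.    -0.001  0.197]
scene axis [0.5972 0.0235]
marker 1262 [-0.0763  0.0048] cw -176.4
pointer 1591 [-0.0146  0.0091] cw -147.9
top axis [0.601  0.0255]
marker 1281 [-0.0738  0.0047] cw -176.3
pointer 1244 [-0.0418 -0.0038] cw 174.8
```

View pics/p1.png

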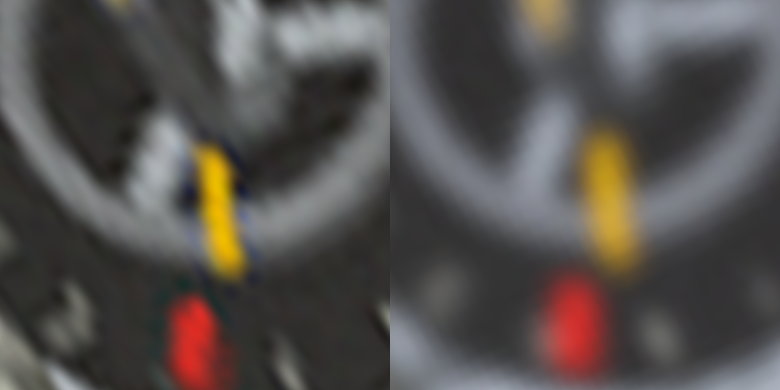

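The pointer tip is at (232,275) left and (618,270) right, and the marker's inner end is at (192,298) and (575,275). About 10–11° remains clockwise.

```bash
python3 -m creep '[[[-1,0,0.03,0,0,0,0.06],[-1,0,0.03,0,0,0,0.06],[-1,0,0.02,0,0,0,0.05],[-1,0,0,0,0,0,0],[-1,0,0,0,0,0,0]]]' 
cat >> h.py <<'E'
def comp():
    A=[]
    for n in("scene","top"):
        f=vision.grab_frame(n); c,_=fit(f)
        for z in (.174,.178):
            o=ortho(f,z,c,.1,1000); v=cv2.cvtColor(o,cv2.COLOR_BGR2HSV).astype(int);H=v[...,0]
            for nm,m in(("yel",(H>19)&(H<35)),("red",(H<7)|(H>173))):
                m=(m&(v[...,1]>130)&(v[...,2]>100)).astype(np.uint8)
                k,l,st,ce=cv2.connectedComponentsWithStats(m)
                for q in range(1,k):
                    i,j=np.nonzero(l==q); x=(499.5-i)*.2/999;y=(499.5-j)*.2/999;r=np.hypot(x,y)
                    if st[q][4]>1200 and .03<r.mean()<.085 and x.mean()<-.02 and abs(y.mean())<.025:
                        e=(r>np.percentile(r,70)) if nm=="yel" else (r<np.percentile(r,30))
                        g=lambda s:np.degrees(np.arctan2(-y[s].mean(),x[s].mean()))%360
                        print(n,z,nm,st[q][4],"r",r.min().round(4),r.max().round(4),"cw all",g(r>0).round(2),"facing end",g(e).round(2))
        A.append(ortho(f,.175,[.56,.028],.05,390))
    return np.hstack(A)
E
python3 - <<'E'
from h import *
rel([.603,.028,.357],-.065)
cv2.imwrite("pics/p2.png",comp())
E
```

```text
clock: 9.15
position: [0.6059, 0.0251, 0.3583]
tool_rot: [-3.141, -0.001, -0.038]
force: [1.5, 1.6, 5.9]
grip_width: 0.0132
finger_force: 32.8
pos [0.6059 0.0251 0.3583] rpy [-3.141e+00 -1.000e-03 -3.800e-02] q [-0.7   0.73  0.9   1.73 -0.66  1.01 -1.17] F [1.5 1.6 5.9] M [ 0.34 -0.18 -0.07] w 0.0132 t 9.15
shift cm [-0.3  -0.27  0.13] rotvec [-0.001 -0.001  0.027]
scene 0.174 yel 7027 r 0.0241 0.0579 cw all 190.24 facing end 187.91
scene 0.174 red 6890 r 0.0629 0.0894 cw all 183.82 facing end 184.61
scene 0.178 yel 6958 r 0.0277 0.0618 cw all 185.65 facing end 184.37
scene 0.178 red 6822 r 0.0668 0.0934 cw all 181.56 facing end 182.12
top 0.174 yel 7530 r 0.0254 0.0579 cw all 186.75 facing end 185.61
top 0.174 red 7917 r 0.0618 0.0865 cw all 183.91 facing end 184.69
top 0.178 yel 7466 r 0.028 0.0606 cw all 184.32 facing end 183.7
top 0.178 red 7841 r 0.0643 0.0892 cw all 182.62 facing end 183.29
```

View pics/p2.png

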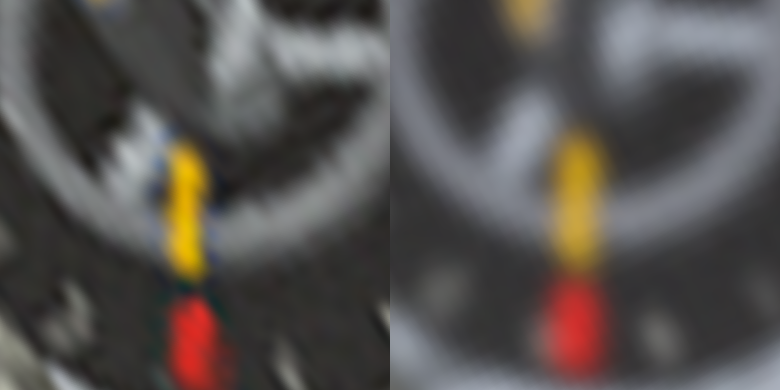

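The pointer and marker nearly meet: yellow tip (188,275) against red inner end (192,297) on the left, (577,270) against (577,278) on the right. Correcting for the pointer's greater height leaves about 1° more. I'll nudge it, then release and lift.

```bash
python3 -m creep '[[[-1,0,0,0,0,0,0.02],[-1,0,0,0,0,0,0],[-1,0,0,0,0,0,0],[-0.5,0,0,0,0,0,0],[0,0,0,0,0,0,0],[0,0,0,0,0,0,0],[0,0,0,-1,0,0,0],[0,0,0,-3,0,0,0],[0,0,0,-4,0,0,0],[0,0,0,-4,0,0,0],[0,0,0,0,0,0,0]]]' 
python3 - <<'E'
from h import *
rel([.45,-.266,.30],3.03-np.pi)
cv2.imwrite("pics/p3.png",comp())
E
```

```text
clock: 10.62
position: [0.6058, 0.0243, 0.4809]
tool_rot: [-3.141, -0.004, -0.058]
force: [0.0, 0.2, -0.2]
grip_width: 0.0428
finger_force: 0.0
pos [0.6058 0.0243 0.4809] rpy [-3.141 -0.004 -0.058] q [-0.76  0.62  1.01  1.59 -0.55  1.24 -1.27] F [ 0.   0.2 -0.2] M [-0.03  0.03  0.  ] w 0.0428 t 10.625
shift cm [-13.93  29.91  18.  ] rotvec [-0.001 -0.004  0.053]
scene 0.174 yel 7235 r 0.0245 0.059 cw all 191.2 facing end 189.28
scene 0.174 red 6895 r 0.0631 0.0896 cw all 183.82 facing end 184.6
scene 0.178 yel 7142 r 0.028 0.0627 cw all 186.64 facing end 185.73
scene 0.178 red 6825 r 0.067 0.0936 cw all 181.58 facing end 182.11
top 0.174 yel 7689 r 0.0256 0.0583 cw all 187.08 facing end 186.4
top 0.174 red 7879 r 0.0628 0.0871 cw all 183.25 facing end 183.95
top 0.178 yel 7634 r 0.0283 0.0609 cw all 184.63 facing end 184.46
top 0.178 red 7832 r 0.0655 0.0896 cw all 181.99 facing end 182.59
```

View pics/p3.png

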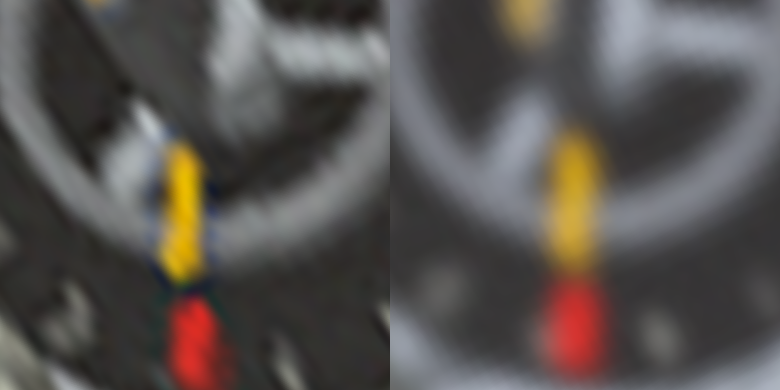

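The pointer tip (182,278 left; 573,270 right) now sits on the marker's inner end once corrected for height, so it is lined up within about 0.5°. Next I'll shut the gripper, turn it 90° to clear the scale post and head for the paddle.

```bash
python3 -m creep '[[[-1,0,0,0,0,0,-0.148],[-1,0,0,0,0,0,-0.148],[-1,0,0,0,0,0,-0.148],[-1,0,0,0,0,0,-0.148],[-1,0,0,0,0,0,-0.148],[-1,0,0,0,0,0,-0.148],[-1,0,0,0,0,0,-0.148],[-1,0,0,0,0,0,-0.148],[-1,0,0,0,0,0,-0.148],[-1,0,0,0,0,0,-0.148],[-1,0,0,0,0,0,-0.148],[-1,0,0,0,0,0,0]]]' 
python3 -c "from h import *; rel([.453,-.265,.30],np.pi/2)"
```

```text
clock: 12.22
position: [0.6054, 0.0248, 0.477]
tool_rot: [-3.14, -0.0, 1.569]
force: [0.1, -0.1, -0.4]
grip_width: 0.0001
finger_force: 0.0
pos [0.6054 0.0248 0.477 ] rpy [-3.14  -0.     1.569] q [-0.53  0.48  0.58  1.58 -0.28  1.16  0.11] F [ 0.1 -0.1 -0.4] M [ 0.02 -0.03 -0.04] w 0.0001 t 12.225
shift cm [-29.01 -15.17  17.72] rotvec [-0.001 -0.    -0.002]
```

```bash
python3 -m creep '[[[-1,-3.6,-1.9,0.5,0,0,0],[-1,-3.6,-1.9,0.5,0,0,0],[-1,-3.6,-1.9,0.5,0,0,0],[-1,-3.6,-1.9,0.5,0,0,0],[-1,-3.6,-1.9,0.5,0,0,0],[-1,-3.6,-1.9,0.5,0,0,0],[-1,-3.6,-1.9,0.5,0,0,0],[-1,-3.6,-1.9,0.5,0,0,0],[-1,0,0,4,0,0,0],[-1,0,0,4,0,0,0],[-1,0,0,4,0,0,0],[-1,0,0,1.7,0,0,0]]]' 
python3 - <<'E'
from h import *
rel([.453,-.265,.264],np.pi/2)
f=vision.grab_frame("scene"); cv2.imwrite("pics/r1.png",cv2.resize(f["image"][210:310,310:430],None,fx=5,fy=5,interpolation=2))
E
```

```text
clock: 13.72
position: [0.4528, -0.2627, 0.2988]
tool_rot: [-3.139, -0.001, 1.566]
force: [0.1, 0.0, -0.2]
grip_width: 0.0002
finger_force: 0.0
pos [ 0.4528 -0.2627  0.2988] rpy [-3.139e+00 -1.000e-03  1.566e+00] q [ 0.04  0.57  0.52  1.98 -0.43  0.7   0.81] F [ 0.1  0.  -0.2] M [ 0.01  0.01 -0.06] w 0.0002 t 13.725
shift cm [-0.23  0.03  3.48] rotvec [-0.003 -0.001 -0.004]
```

View pics/r1.png

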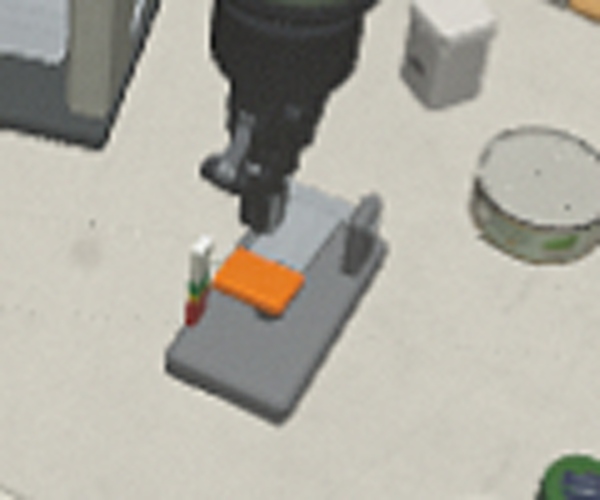

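The closed fingertips at (262,228) are right above the orange pad at (260,280), and the post at (198,280) is clear. I'll press in steps.

```bash
python3 -m creep '[[[-1,-0.2,0,2,0,0,0],[-1,0,0,1.5,0,0,0],[-1,0,0,0.6,0,0,0],[-1,0,0,0.6,0,0,0],[-1,0,0,0.4,0,0,0],[-1,0,0,0.4,0,0,0],[-1,0,0,0,0,0,0],[-1,0,0,0,0,0,0]]]' 
python3 -c "from h import *; rel([.453,-.265,.235],np.pi/2)"
```

```text
clock: 14.78
position: [0.4532, -0.265, 0.2459]
tool_rot: [3.142, 0.0, 1.57]
force: [-3.2, -0.8, 5.3]
grip_width: 0.0002
finger_force: 2.2
pos [ 0.4532 -0.265   0.2459] rpy [3.142 0.    1.57 ] q [ 0.1   0.66  0.44  2.   -0.49  0.59  0.87] F [-3.2 -0.8  5.3] M [-0.09  0.66  0.01] w 0.0002 t 14.775
shift cm [ 0.   -0.02  1.09] rotvec [ 0.     0.    -0.001]
```

```bash
python3 -m creep '[[[-1,0,0,0.4,0,0,0],[-1,0,0,0.4,0,0,0],[-1,0,0,0.25,0,0,0],[-1,0,0,0,0,0,0],[-1,0,0,0,0,0,0],[-1,0,0,0,0,0,0]]]' 
python3 - <<'E'
from h import *
rel([.453,-.265,.235],np.pi/2)
f,im,W,p=grab("scene"); cv2.imwrite("pics/r2.png",cv2.resize(im[250:285,335:380],None,fx=13,fy=13,interpolation=2))
hsv=cv2.cvtColor(im,cv2.COLOR_BGR2HSV).astype(int)
m=(abs(hsv[...,0]-10)<=6)&(hsv[...,1]>150)&(abs(W[...,2]-.07)<.03)&(abs(W[...,1]+.266)<.06)&(abs(W[...,0]-.45)<.05)
print("pad",W[m].mean(0))
E
```

```text
clock: 15.52
position: [0.453, -0.2651, 0.2354]
tool_rot: [-3.141, 0.0, 1.569]
force: [-4.8, -0.0, 6.5]
grip_width: 0.0002
finger_force: 3.5
pos [ 0.453  -0.2651  0.2354] rpy [-3.141  0.     1.569] q [ 0.11  0.67  0.43  2.   -0.5   0.57  0.88] F [-4.8 -0.   6.5] M [-0.05  1.01 -0.01] w 0.0002 t 15.525
shift cm [ 0.01 -0.    0.04] rotvec [-0.     0.    -0.001]
pad [ 0.44241172 -0.26781692  0.06101176]
```

View pics/r2.png

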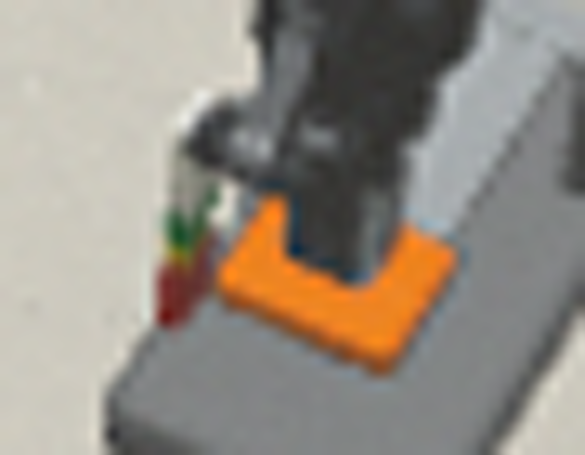

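Pad height (61–62 mm), force (6.5 N) and tool height all put the joint at about 0.21, mid-green. The crop shows the fingertips on the pad at (330,270), with the white index near (225,205) beside the green band. I'm handing in.

```bash
python3 -c "
from workcell import bot
print(bot.job_done())"
```

```text
the job is handed in; nothing more can be done
None
```

The job is handed in: the wheel's pointer is on the red marker to within about 1° by camera, and the fingertips are holding the run paddle at an estimated 0.21 rad, mid-green; no verdict came back.

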